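# Ready the corner jig: tip the angle block, wind the jaw half a turn past slack

### The job

Get the corner-gluing jig ready: first tip the metal L-shaped block on its bed over about its outer corner, so that it lies on its long leg with the short leg upright facing the jaw - lower it all the way, don't let it fall, keep its corner where it is, and let go. Then turn the handwheel clockwise: it has free play, so count only from the moment the jaw begins to move, and stop after half a turn, when the jaw has moved 10 mm. Leave the other things on and around the jig where they are.

Things in the scene. Friction and masses are not known exactly. Their poses are not given: they have to be found in the camera images.
- jig: Corner-gluing jig, fixed to the table: flat grey bed, top 14 mm above the table. Origin: on the table under the grey gear housing (80 x 74 mm, 76 mm high). x points away from the robot, y from the housing along the bed to the jaw and the L-block, z up. Bed spans x -65 to +85, y -50 to +295 mm. White tick marks 5 mm apart lie along the bed's front edge by the jaw.
- wheel_boss (a point): Centre of the square boss (24 x 24 mm, 24 mm tall) standing proud on the handwheel's hub. z points out along the wheel's axis, 35 degrees from vertical, leaning to -x of the jig (to the robot); x and y are square to the boss's sides and turn with the wheel. The tops of the spokes lie 13 mm, of the rim 12 mm, below this point along z.
- wheel: Handwheel on the housing's slanted neck: dark rim 102 mm across, four spokes, boss at its middle. Origin on its axis 30 mm below wheel_boss, same axes. Tightening is clockwise seen from outside (negative about z). Free play: it first turns idly (0.03 N m) for 0.5 to 1.0 rad, then drives the jaw (0.25 N m), which stays where left; 1.1 rad of play on turning back. Takes several grasps.
- jaw (a joint): Travel of the jaw along the bed (jig +y) in m: 0 at the start, positive as it is wound in towards the L-shaped block. One full turn of the driven wheel moves it 0.020 m, half a turn 0.010 m.
- jaw_top (a point): Middle of the top edge of the jaw, an upright steel plate with a wooden cheek, 80 mm wide, 18 mm thick, top 52 mm above the bed. Axes as the jig's.
- angle_heel (a point): Middle of the outer corner edge (heel) of the L-shaped aluminium block, about which it tips. Block 36 mm wide (x), legs 16 mm thick, 80 and 50 mm long from the heel, 0.14 to 0.28 kg. At the start the short leg lies on the bed along -y of this frame (to the jaw), the long leg stands along +z, outer face at y = 0. Tipped over, +z points along the bed away from the jaw.
- angle_long (a point): Centre of the long leg of the L-shaped block, 40 mm along it from the heel and half-way through its thickness. Same axes as angle_heel.
- angle_foot (a point): Middle of the end of the short leg of the L-shaped block, 50 mm from the heel and half-way through its thickness. Same axes as angle_heel.
- angle: The L-shaped block itself; origin and axes as angle_heel.
- thread_spool: Wooden thread spool, 31 mm diameter, 40 mm tall, standing at the back edge of the bed behind the jaw; origin under its centre. A bystander.
- bone_folder: Flat bone folder 22 x 155 x 4 mm lying on the table in front of the jig; origin under its centre. A bystander.
- loupe: Black loupe 37 mm diameter, 38 mm tall, standing on the table beyond the left end of the jig; origin under its centre. A bystander.

How it is judged:
On the way, in this order (a step that is already met when the one before it is completed fails the run):
1. the L-shaped block lies on its long leg with the short leg upright, its corner within 25 mm of its start, let go (z of angle_foot in the frame of jig between 0.06 and 0.068 m and z of angle_long in the frame of jig between 0.018 and 0.026 m and distance of angle_heel from where it was at the start of the episode below 0.025 m and linear speed of angle below 0.02 m/s and contact force between angle and the fingers below 0.2 N), for 0.2 s.
2. the free play is taken up and the jaw has begun to move (1 mm) (value of joint jaw above 0.001 m), for 0.1 s.
At the end, for the whole second after the job is handed in: The L-shaped block rests on the bed on its long leg, short leg upright (end of the short leg 60 to 68 mm and centre of the long leg 18 to 26 mm above the table), its corner within 25 mm of where it stood, released and still; the jaw has been wound in 10 mm (8.9 to 11.1 mm) (all of step 1 and value of joint jaw between 0.0089 and 0.0111 m); the robot touches nothing.
It fails at once if the L-shaped block falls instead of being lowered (turns faster than 9 rad/s) (angular speed of angle above 9 rad/s).
It fails at once if a bystander is pushed more than 30 mm (distance of any of thread_spool, bone_folder, loupe from where it was at the start of the episode above 0.03 m).
It also fails if it takes over 67 s, if anything falls off the work surface, if the arm or the gripper's body presses on something with over 40 N, if the wrist force passes 120 N, or if a joint passes its speed limit or range.

### The arm

A 7-joint arm with a two-finger parallel gripper is mounted at the origin on a cart in front of the work surface, level with it; the furniture and walls round the work are solid. World frame = base frame: x ahead of the robot, y to its left, z up, the work surface at z = 0. Lengths are in m, angles in rad, forces in N, time in s.
With the tool pointing down it reaches from about 0.35 to 0.9 m from the base axis. Payload 19.9 kg.
Tool frame: the origin (TCP) lies between the finger pads; the fingertips stand 19 mm ahead of it and the grasp point (between the pads) is the TCP; z points along the fingers, y is the direction in which the jaws open and shut (so a half turn about z gives the same grasp; the last joint's range is limited). The gripper opens to 94 mm and grips with 3 to 60 N. Pads are 16 mm wide; open, the fingers measure 119 mm over their backs; the gripper's body (75 mm by 177 mm) begins 78 mm behind the grasp point.
Start: joints at [1.23, 0.417, -0.01, 1.614, 0.005, 1.111, -0.053], TCP at [0.184, -0.597, 0.224] pointing down, gripper open.
Joint ranges: [-2.81, 2.81], [-0.39, 2.02], [-1.27, 1.25], [0.06, 2.57], [-1.19, 4.33], [0.19, 2], [-2.82, 2.82]. Speed limits (rad/s): [1.89, 1.89, 2.39, 2.39, 3.01, 3.01, 3.01].

### API

Orientations are given as a 3x3 rotation matrix whose columns are the frame's x, y, z axes.
In Python, from rig import robot gives the robot as it stands. Calls block until the motion is done:
- robot.move_ptp(position, orientation): joint-space move of the TCP to a pose.
- robot.move_linear(position, velocity=0.15, frame=None, threshold=None): straight line of the TCP; frame=None keeps the orientation; velocity is the mean speed in m/s. With threshold (N) it stops when the force on the tool has changed by that much, and returns True; else False.
- robot.goto_joints(angles): joint-space move.
- robot.gripper_to(opening): finger opening in m; the grip force is fixed at half the most; returns when the fingers have stopped.
- robot.pause(seconds).
- robot.ik(position, orientation): joint angles nearest the present ones, or None.
- robot.get_state(): the state.
- robot.grab_frame(name): name is "side" or "top" or "wrist"; returns the picture (480x640x3 uint8, red, green, blue); there is no depth.
- robot.camera_info(name): a dict with "fx", "fy", "cx", "cy" (pixels), "rvec" (rotation vector, rad) and "tvec" (3), from world to camera coordinates, as OpenCV has them. Camera axes: x right, y down, z forward; pixel columns grow to the right and rows downward; lengths in m; the calibration is good to about 2 mm. A picture is of the moment at which its call begins: read the wrist's pose just before it. camera_info takes no time and is no camera call; for the wrist camera it gives the pose at the moment of the call.
A pose or a line that the arm cannot do raises robot.PlanningError and nothing moves.
- robot.sign_off(): hands the job in, once; it reports no verdict.
The state is a dict: "time": time; "qpos": joint angles; "joint_vel": joint speeds; "effort": joint torques, N m; "ee_pos": TCP position; "tool_rot": TCP orientation; "force": force on the tool from outside, world axes, zero at the start; "moment": the same for the moment, N m; "opening": finger opening in m.
Only numpy, scipy, OpenCV 4.12 (cv2) and the standard library are available. Lean on these libraries where they do the work, as an engineer would, in place of code of your own. Each camera call takes 0.05 s, during which the arm holds its last target.

## Working session

There is one attempt and no reset: what is moved stays moved. The work goes in short steps, each a Python script; the robot and the scene stay as the last script left them, time stands still between calls to the robot, and variables do not carry over. Pictures are saved under pics/ and viewed, and the job is handed in when it is done.

```bash
ls; mkdir -p pics; python3 - <<'E'
from rig import robot
import cv2
for n in ["side","top","wrist"]:
    im=robot.grab_frame(n); cv2.imwrite(f"pics/a_{n}.png",im[:,:,::-1])
    print(n,robot.camera_info(n))
s=robot.get_state();print(s)
E
```

```text
pics
side {'fx': 600.6908488538727, 'fy': 600.6908488538727, 'cx': 320.73096724147376, 'cy': 249.6712601128255, 'rvec': array([ 2.03778938, -0.04640061, -0.00452619]), 'tvec': array([-0.4869282 ,  0.11828242,  0.96886241])}
top {'fx': 552.5006364669694, 'fy': 552.5006364669694, 'cx': 318.3122206957073, 'cy': 231.76544985471133, 'rvec': array([ 2.10192291, -2.15870941,  0.13630472]), 'tvec': array([0.03622075, 0.51479055, 1.0140366 ])}
wrist {'fx': 353.5484931703159, 'fy': 353.5484931703159, 'cx': 319.92393702607285, 'cy': 248.6655484642368, 'rvec': array([-2.36699208,  1.74715364,  0.20842163]), 'tvec': array([-0.62710681, -0.02456096,  0.38849182])}
{'time': 0.15, 'qpos': array([ 1.23052264,  0.41783573, -0.01028123,  1.61402767,  0.00468371,
        1.11072341, -0.05300445]), 'joint_vel': array([ 1.05630285e-03, -2.07386932e-03,  1.50344525e-04, -1.85636963e-03,
       -9.78763520e-04, -8.80339104e-04,  2.68183555e-05]), 'effort': array([ 7.88428933e-04, -8.51531267e+01,  6.38760868e-01, -4.26133955e+01,
       -4.88336349e-02,  1.71890657e-02,  7.82603388e-05]), 'ee_pos': array([ 0.1838703 , -0.59704972,  0.22397325]), 'tool_rot': array([[ 9.55705211e-01,  2.94325368e-01, -3.55674493e-04],
       [ 2.94325574e-01, -9.55704788e-01,  9.02973950e-04],
       [-7.41516756e-05, -9.67661009e-04, -9.99999529e-01]]), 'force': array([-0.02892169,  0.0110256 , -0.04778349]), 'moment': array([ 0.01656052, -0.02366511,  0.02786769]), 'opening': 0.09377369277825202}
```

View pics/a_side.png

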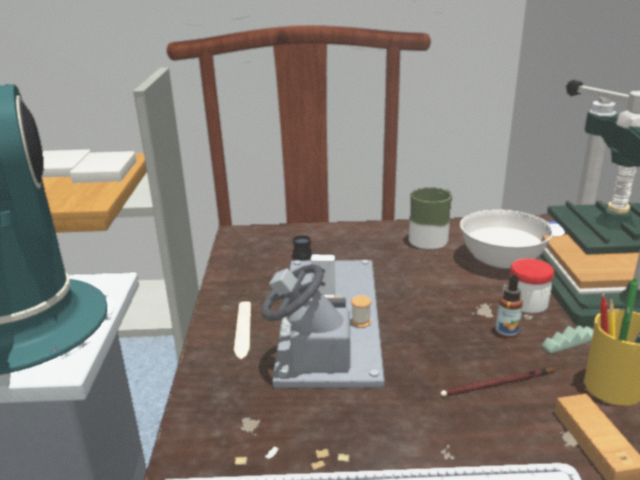

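View pics/a_top.png

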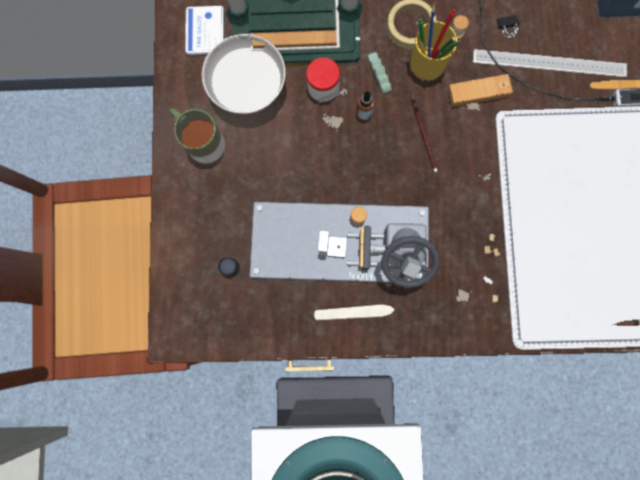

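View pics/a_wrist.png

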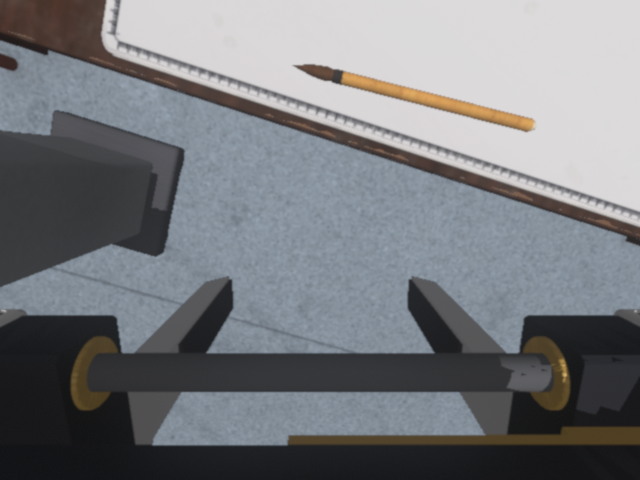

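The top view shows the bed at about (250–429, 202–281), the wheel hub at (410,265), the jaw at (365,247) and the L-block at (333,246). The spool is at (359,215), the loupe at (228,267) and the folder at (355,312). Next I'll enlarge it and measure.

```bash
cat > h.py <<'E'
import numpy as np, cv2
from rig import robot
def ray(n,uv,ci=None):
    c=ci or robot.camera_info(n); R,_=cv2.Rodrigues(np.array(c['rvec'])); t=np.array(c['tvec'])
    d=R.T@np.array([(uv[0]-c['cx'])/c['fx'],(uv[1]-c['cy'])/c['fy'],1.]); return -R.T@t,d
def onz(n,uv,z,ci=None):
    o,d=ray(n,uv,ci); return o+d*(z-o[2])/d[2]
def proj(n,P,ci=None):
    c=ci or robot.camera_info(n); R,_=cv2.Rodrigues(np.array(c['rvec'])); p=R@np.array(P,float)+c['tvec']
    return np.array([c['fx']*p[0]/p[2]+c['cx'],c['fy']*p[1]/p[2]+c['cy']])
def tri(a,b):
    (o1,d1),(o2,d2)=a,b
    d1=d1/np.linalg.norm(d1);d2=d2/np.linalg.norm(d2)
    s=np.linalg.lstsq(np.stack([d1,-d2],1),o2-o1,rcond=None)[0]
    p,q=o1+s[0]*d1,o2+s[1]*d2; return (p+q)/2,np.linalg.norm(p-q)
def crop(im,x0,y0,x1,y1,k,name):
    cv2.imwrite('pics/'+name,cv2.resize(im[y0:y1,x0:x1],None,fx=k,fy=k,interpolation=cv2.INTER_CUBIC))
E
python3 - <<'E'
from h import *
t=cv2.imread('pics/a_top.png'); s=cv2.imread('pics/a_side.png')
crop(t,240,190,440,330,4,'b_top.png'); crop(s,220,220,400,400,3,'b_side.png')
E
```

```text
(no output)
```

View pics/b_top.png

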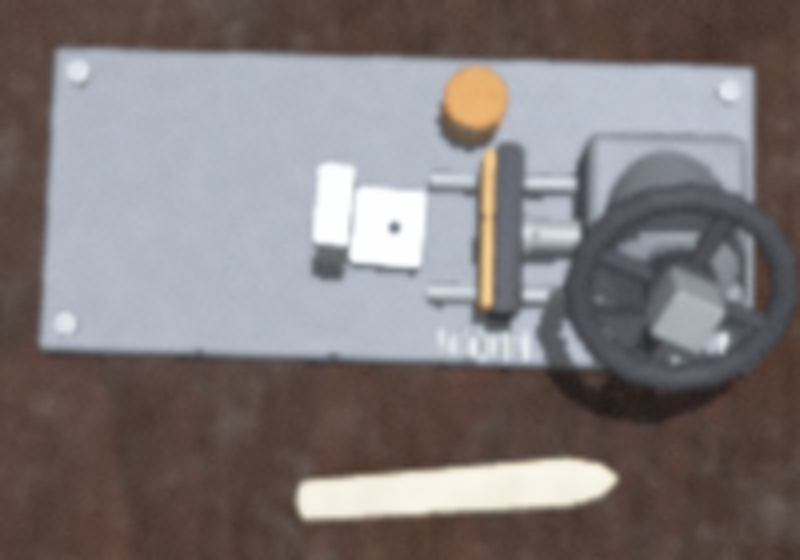

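View pics/b_side.png

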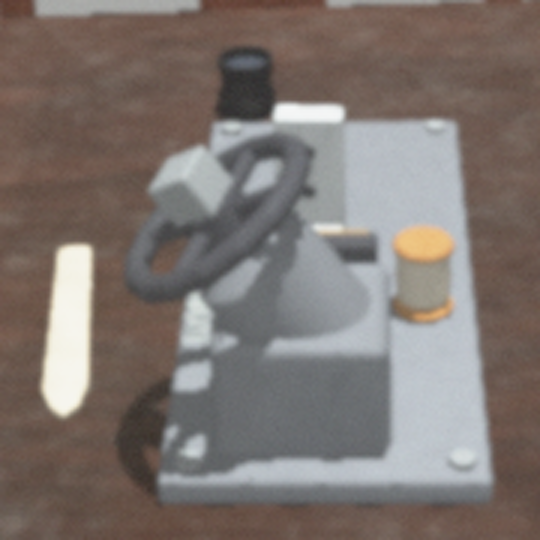

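```bash
python3 - <<'E'
from h import *
f=lambda u,v:(240+(u-1.5)/4,190+(v-1.5)/4)
bl=onz('top',f(56,48),.014); fl=onz('top',f(40,347),.014); br=onz('top',f(754,67),.014)
print(bl,fl,br, np.linalg.norm(bl-fl),np.linalg.norm(bl-br))
yy=(bl-br);yaw=np.arctan2(-yy[0],yy[1]);print('yaw from long edge',yaw, 'short',np.arctan2((bl-fl)[1],(bl-fl)[0]))
# corner points jig: bl(85,295) fl(-65,295) br(85,-50) -> rigid fit
J=np.array([[.085,.295],[-.065,.295],[.085,-.05]]);W=np.array([bl,fl,br])[:,:2]
A=J-J.mean(0);B=W-W.mean(0);U,S,V=np.linalg.svd(A.T@B);R=(U@V).T
o=W.mean(0)-R@J.mean(0);yaw=np.arctan2(R[1,0],R[0,0]);print('origin',o,'yaw',yaw,'res',W-(J@R.T+o))
def tojig(P): return np.r_[R.T@(P[:2]-o),P[2]]
# L block: top of long leg z=.094 corners (320,163),(354,166),(347,247),(314,246)
for p in [(320,163),(354,166),(347,246),(314,246)]: print('top',tojig(onz('top',f(*p),.094)))
for p in [(357,188),(427,190),(421,269),(350,266)]: print('foot',tojig(onz('top',f(*p),.030)))
print('jaw', [tojig(onz('top',f(*p),.066)).round(4) for p in [(484,149),(525,145),(478,309),(512,314),(498,149),(494,310)]])
print('spool',tojig(onz('top',f(476,95),.054)))
g=lambda u,v:(220+(u-1)/3,220+(v-1)/3)
# boss top centre: top view ; side view
np.set_printoptions(precision=4,suppress=True)
print('boss nominal?')
for p,q in [((684,298),(193,160))]:
    P,e=tri(ray('top',f(*p)),ray('side',g(*q)));print(P,e,tojig(P))
np.savez('jig.npz',R=R,o=o,yaw=yaw)
E
```

```text
[0.58350085 0.1495055  0.014     ] [0.43597146 0.15827979 0.014     ] [ 0.56364402 -0.19313317  0.014     ] 0.14779008254486073 0.34321356728953406
yaw from long edge -0.057887941191537826 short -0.059404859023463014
origin [ 0.48199524 -0.13936522] yaw -0.05988547621292523 res [[-0.00099768 -0.00051324]
 [ 0.00120404 -0.00071641]
 [-0.00020637  0.00122964]]
top [0.01817518 0.15953813 0.094     ]
top [0.01728171 0.14412975 0.094     ]
top [-0.01917637  0.14608842  0.094     ]
top [-0.01965275  0.16091658  0.094     ]
foot [0.01651124 0.1432591  0.03      ]
foot [0.01659647 0.10965429 0.03      ]
foot [-0.0215748   0.11146349  0.03      ]
foot [-0.02123301  0.1453828   0.03      ]
jaw [array([0.0315, 0.0844, 0.066 ]), array([0.0339, 0.0655, 0.066 ]), array([-0.0431,  0.0854,  0.066 ]), array([-0.0449,  0.0698,  0.066 ]), array([0.0317, 0.078 , 0.066 ]), array([-0.0433,  0.0781,  0.066 ])]
spool [0.05912108 0.08828388 0.054     ]
boss nominal?
[ 0.4387 -0.1342  0.1487] 0.0008417677992196268 [-0.0435  0.0025  0.1487]
```

```bash
cat >> h.py <<'E'
np.set_printoptions(precision=4,suppress=True)
_j=np.load('jig.npz'); JR=np.eye(3); JR[:2,:2]=_j['R']; JO=np.r_[_j['o'],0]
def rz(a): return cv2.Rodrigues(np.array([0,0,a]))[0]
def rx(a): return cv2.Rodrigues(np.array([a,0,0]))[0]
HEEL=JO+JR@np.array([-.0015,.1602,.014]); BYAW=float(_j['yaw'])-.043
def blockpose(th,b=np.radians(30),rel=(0,-.020,.060),back=0,lift=0,sgn=1,heel=None,yaw=None):
    # th: tipping angle 0..pi/2 about heel
    H=HEEL if heel is None else heel
    B=rz(BYAW if yaw is None else yaw)@rx(-th)
    d=np.array([0,np.sin(b),-np.cos(b)]); y=np.array([sgn,0,0.]); T=np.stack([np.cross(y,d),y,d],1)
    return H+B@(np.array(rel)-back*d)+np.array([0,0,lift]), B@T
E
python3 - <<'E'
from h import *
print(HEEL,BYAW)
for b in (25,30,35):
  for sgn in (1,-1):
    print(b,sgn)
    for th in (0,30,60,90):
        p,R=blockpose(np.radians(th),np.radians(b),sgn=sgn); print(th,p,robot.ik(p,R))
E
```

```text
[0.4901 0.0206 0.014 ] -0.10288547621292524
25 1
0 [0.488  0.0007 0.074 ] [ 0.7     0.52   -0.5946  2.0546 -0.2432  0.6872  0.2541]
30 [0.4914 0.0332 0.076 ] [ 0.4323  0.514  -0.7521  2.0257  0.5813  0.8475 -0.7768]
60 [0.4944 0.0624 0.0613] [ 0.0939  0.7683 -0.7794  1.8766  0.9588  1.3922 -1.2901]
90 [0.4962 0.0803 0.034 ] [-0.1674  1.1011 -0.691   1.6587  1.0934  1.8898 -1.476 ]
25 -1
0 [0.488  0.0007 0.074 ] [ 0.3045  0.4516 -0.1148  2.0675 -0.5771  0.7571 -2.5938]
30 [0.4914 0.0332 0.076 ] [ 0.6646  0.6753 -1.0855  2.0197  0.8258  0.9968  2.1684]
60 [0.4944 0.0624 0.0613] [ 0.2835  0.9509 -1.0887  1.871   1.134   1.6106  1.7401]
90 [0.4962 0.0803 0.034 ] [-0.1419  1.1197 -0.7311  1.6578  1.1159  1.9184  1.6524]
30 1
0 [0.488  0.0007 0.074 ] [ 0.7543  0.5553 -0.605   2.0471 -0.3335  0.712   0.3738]
30 [0.4914 0.0332 0.076 ] [ 0.4455  0.485  -0.6956  2.0391  0.4442  0.7689 -0.623 ]
60 [0.4944 0.0624 0.0613] [ 0.1577  0.7373 -0.8108  1.9027  0.939   1.3148 -1.2552]
90 [0.4962 0.0803 0.034 ] [-0.1379  1.0546 -0.7065  1.692   1.0788  1.8122 -1.4612]
30 -1
0 [0.488  0.0007 0.074 ] [ 0.
[... 286 characters left out ...]
68  1.9668  1.6154]
35 1
0 [0.488  0.0007 0.074 ] [ 0.8069  0.597  -0.6179  2.0371 -0.4064  0.743   0.4763]
30 [0.4914 0.0332 0.076 ] [ 0.4757  0.4716 -0.662   2.0496  0.3058  0.7124 -0.4637]
60 [0.4944 0.0624 0.0613] [ 0.23    0.7132 -0.8492  1.9275  0.9198  1.2405 -1.2179]
90 [0.4962 0.0803 0.034 ] [-0.1095  1.0052 -0.7147  1.7254  1.0598  1.7279 -1.4415]
35 -1
0 [0.488  0.0007 0.074 ] [ 0.3864  0.5151 -0.1006  2.051  -0.7538  0.8661 -2.3655]
30 [0.4914 0.0332 0.076 ] [ 0.7812  0.6577 -1.0849  2.0416  0.6749  0.8477  2.3655]
60 [0.4944 0.0624 0.0613] [ 0.3783  0.8557 -1.0878  1.9235  1.0636  1.4016  1.8273]
90 [0.4962 0.0803 0.034 ] [ 0.0113  1.1102 -0.9109  1.7214  1.1718  1.8729  1.6368]
```

```bash
python3 - <<'E'
from h import *
p,R=blockpose(0,b=np.radians(0),sgn=1); 
s0=robot.get_state()['time']
robot.move_ptp(np.array([.44,-.03,.36]),R)
ci=robot.camera_info('wrist'); im=robot.grab_frame('wrist')
cv2.imwrite('pics/c_wrist.png',im[:,:,::-1]); np.savez('c_ci.npz',**ci)
s=robot.get_state();print(s['time']-s0,s['ee_pos'],s['qpos'],s['moment'],s['force'])
E
```

```text
Traceback (most recent call last):
  File "h.py", line 26, in blockpose
    B=rz(BYAW if yaw is None else yaw)@rx(-th)
                                       ~~^^^^^
  File "h.py", line 21, in rx
    def rx(a): return cv2.Rodrigues(np.array([a,0,0]))[0]
                      ~~~~~~~~~~~~~^^^^^^^^^^^^^^^^^^^
cv2.error: OpenCV(4.12.0) /io/opencv/modules/calib3d/src/calibration_base.cpp:151: error: (-210:Unsupported format or combination of formats) The matrices must have 32f or 64f data type in function 'Rodrigues'
```

```bash
sed -i 's/np.array(\[a,0,0\])/np.array([a,0.,0.])/; s/np.array(\[0,0,a\])/np.array([0.,0.,a])/' h.py; python3 - <<'E'
from h import *
p,R=blockpose(0,b=np.radians(0),sgn=1); 
s0=robot.get_state()['time']
robot.move_ptp(np.array([.44,-.03,.36]),R)
ci=robot.camera_info('wrist'); im=robot.grab_frame('wrist')
cv2.imwrite('pics/c_wrist.png',im[:,:,::-1]); np.savez('c_ci.npz',**ci)
s=robot.get_state();print(s['time']-s0,s['ee_pos'],s['qpos'],s['moment'],s['force'])
E
```

```text
2.325 [ 0.4401 -0.0308  0.3598] [ 0.7202 -0.0133 -0.7045  1.8316 -0.0094  1.3205 -0.0864] [-0.029  -0.096   0.0268] [ 0.1763  0.0865 -0.5518]
```

View pics/c_wrist.png

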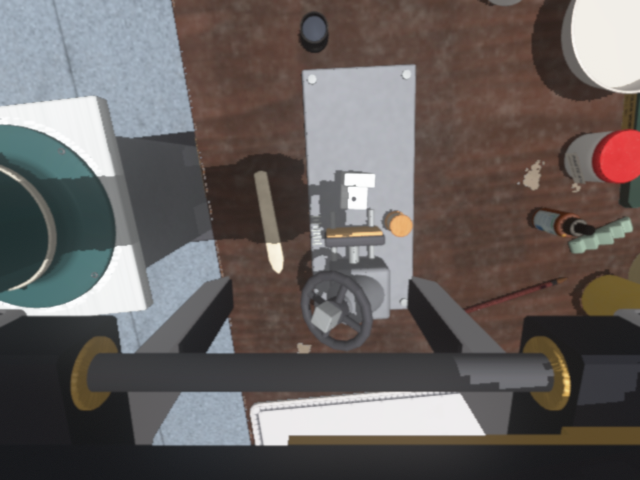

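```bash
python3 - <<'E'
from h import *
im=cv2.imread('pics/c_wrist.png'); crop(im,290,160,420,360,4,'c2.png')
im2=cv2.imread('pics/c2.png');cv2.imwrite('pics/c2.png',im2[:600])
crop(im,290,260,390,360,6,'c3.png')
E
```

```text
(no output)
```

View pics/c2.png

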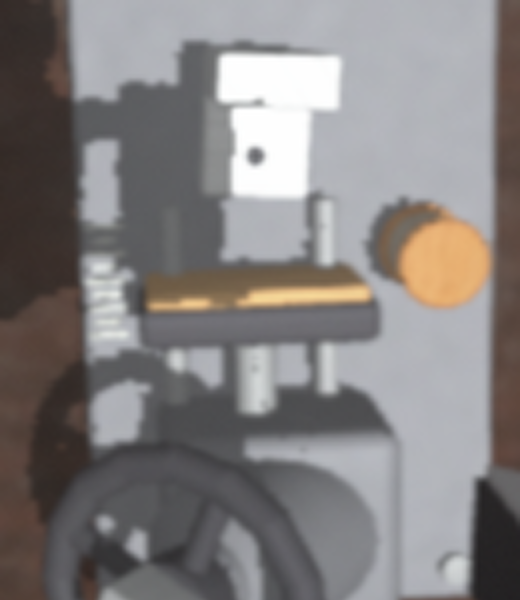

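View pics/c3.png

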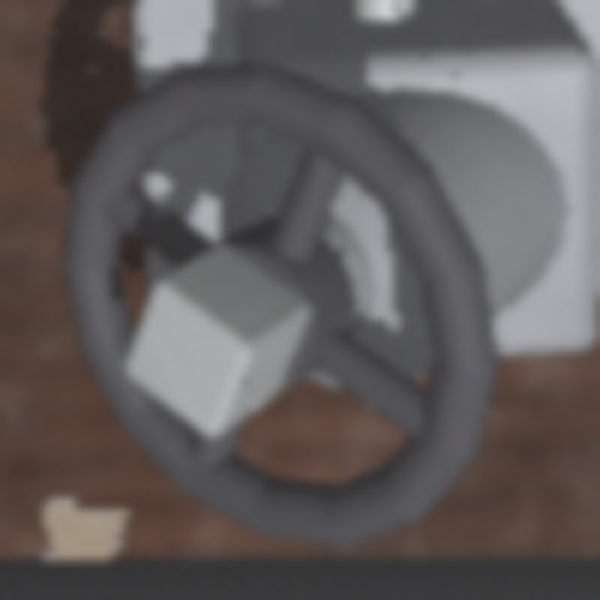

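```bash
python3 - <<'E'
from h import *
t=cv2.imread('pics/a_top.png'); s=cv2.imread('pics/a_side.png')
a=cv2.resize(t[250:285,392:430],None,fx=10,fy=10,interpolation=cv2.INTER_CUBIC)
b=cv2.resize(s[262:302,262:302],None,fx=10,fy=10,interpolation=cv2.INTER_CUBIC)
h=np.zeros((400,790,3),np.uint8);h[:350,:380]=a;h[:,390:]=b;cv2.imwrite('pics/c4.png',h)
ci={k:np.load('c_ci.npz')[k] for k in('fx','fy','cx','cy','rvec','tvec')}
f=lambda u,v:(290+(u-1.5)/4,160+(v-1.5)/4)
for p in [(218,55),(340,55),(340,108),(217,104)]:
    P=onz('w',f(*p),.094,ci); print(P,JR.T@(P-JO))
print([ (JR.T@(onz('w',f(*p),.066,ci)-JO)) for p in [(148,310),(373,300),(146,346),(378,340)]])
E
```

```text
[0.4749 0.0194 0.094 ] [-0.0166  0.1581  0.094 ]
[0.5106 0.0157 0.094 ] [0.0193 0.1565 0.094 ]
[0.5096 0.0003 0.094 ] [0.0192 0.1411 0.094 ]
[0.4734 0.0053 0.094 ] [-0.0173  0.1439  0.094 ]
[array([-0.04  ,  0.0765,  0.066 ]), array([0.0337, 0.0765, 0.066 ]), array([-0.0411,  0.0644,  0.066 ]), array([0.0353, 0.063 , 0.066 ])]
```

View pics/c4.png

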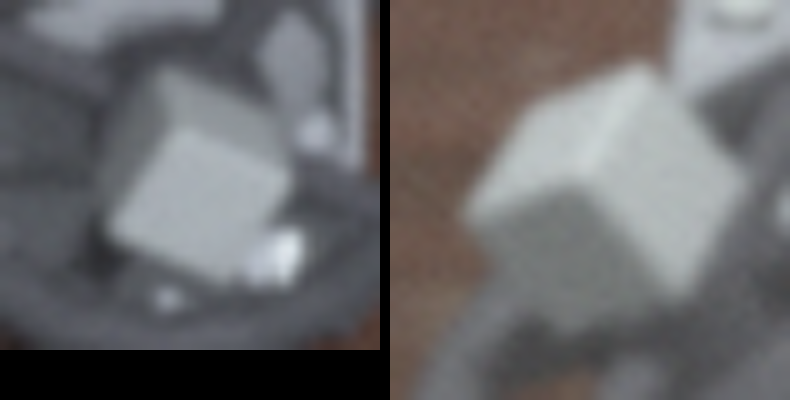

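```bash
python3 - <<'E'
from h import *
ci={k:np.load('c_ci.npz')[k] for k in('fx','fy','cx','cy','rvec','tvec')}
rs=[ray('top',(411.55,269.95)),ray('side',(277.95,275.95)),ray('w',(320.9,319.75),ci)]
for i,j in((0,1),(0,2),(1,2)): P,e=tri(rs[i],rs[j]);print(P,e,JR.T@(P-JO))
A=0;b=0
for o,d in rs:
    d=d/np.linalg.norm(d);M=np.eye(3)-np.outer(d,d);A=A+M;b=b+M@o
P=np.linalg.solve(A,b);ax=JR@np.array([-np.sin(np.radians(35)),0,np.cos(np.radians(35))])
print('bosstop',P,'boss',P-.012*ax, JR.T@(P-.012*ax-JO))
# boss corner yaw: intersect corners with top-face plane
g=lambda u,v:(290+(u-2.5)/6,260+(v-2.5)/6)
X=JR@np.array([np.cos(np.radians(35)),0,np.sin(np.radians(35))]);Y=np.cross(ax,X)
for nm,cs in (('w',[g(*p) for p in[(162,284),(250,348),(213,440),(127,372)]]),('top',[(392+u/10-.45,250+v/10-.45) for u,v in[(182,128),(290,180),(225,283),(108,225)]]),('side',[(262+(u-390)/10-.45,262+v/10-.45) for u,v in[(530,110),(640,65),(580,185),(465,215)]])):
    Q=[]
    for c in cs:
        o,d=ray(nm,c,ci if nm=='w' else None); q=o+d*((P-o)@ax)/(d@ax)-P; Q.append((q@X,q@Y))
    Q=np.array(Q);E=np.roll(Q,-1,0)-Q; print(nm,Q.tolist(),np.linalg.norm(E,axis=1),np.degrees(np.arctan2(E[:,1],E[:,0])))
E
```

```text
[ 0.4299 -0.1357  0.1454] 0.0006657569238998451 [-0.0522  0.0005  0.1454]
[ 0.43   -0.135   0.1538] 0.002399964247605083 [-0.0522  0.0013  0.1538]
[ 0.4306 -0.1387  0.147 ] 0.00038385631583806747 [-0.0513 -0.0024  0.147 ]
bosstop [ 0.4302 -0.1372  0.1466] boss [ 0.4371 -0.1376  0.1368] [-0.0449 -0.0009  0.1368]
w [[-0.004385343868348388, 0.013216142286129332], [0.01520624891094213, 0.004542715631771061], [0.005853805738385549, -0.016550495769112415], [-0.013935700125313068, -0.007166588644704861]] [0.0214 0.0231 0.0219 0.0225] [ -23.8795 -113.9118  154.6303   64.8945]
top [[0.013578631365662348, 0.005762567133227186], [0.004251571467943938, -0.01313086861597452], [-0.016260304742679928, -0.0040914937072548925], [-0.005646997480172855, 0.016564247010724217]] [0.0211 0.0224 0.0232 0.0221] [-116.274   156.2174   62.8051  -29.3289]
side [[-0.005589031575609272, 0.01425812272650192], [0.013855851232629087, 0.006106702536522202], [0.006568583234359486, -0.018259405685735253], [-0.014075913433166823, -0.005223040265697956]] [0.0211 0.0254 0.0244 0.0212] [ -22.7437 -106.6506  147.7288   66.4599]
```

```bash
sed -i 's/\[-.0015,.1602,.014\]/[.0,.159,.014]/' h.py; python3 - <<'E'
from h import *
s0=robot.get_state()['time']
p,R=blockpose(0,back=.10); robot.move_ptp(p,R)
robot.gripper_to(.06)
p,R=blockpose(0,back=.03); robot.move_linear(p,velocity=.15,frame=R)
ci=robot.camera_info('wrist'); im=robot.grab_frame('wrist')
cv2.imwrite('pics/d_wrist.png',im[:,:,::-1]); cv2.imwrite('pics/d_side.png',robot.grab_frame('side')[:,:,::-1]);cv2.imwrite('pics/d_top.png',robot.grab_frame('top')[:,:,::-1])
s=robot.get_state();print(s['time']-s0,s['time'],s['ee_pos'],p,s['qpos'],s['moment'],s['force'])
a=cv2.imread('pics/d_side.png');b=cv2.imread('pics/d_top.png')
crop(np.hstack([a[180:390,200:400],b[160:370,230:430]]),0,0,400,210,2,'d2.png')
E
```

```text
2.3000000000000003 4.775 [ 0.4884 -0.0162  0.1007] [ 0.4879 -0.0155  0.1   ] [ 0.7661  0.503  -0.5791  2.0257 -0.3576  0.7892  0.3994] [-0.5095 -0.0411 -0.0014] [-0.3745  0.6162  0.1391]
```

View pics/d_wrist.png

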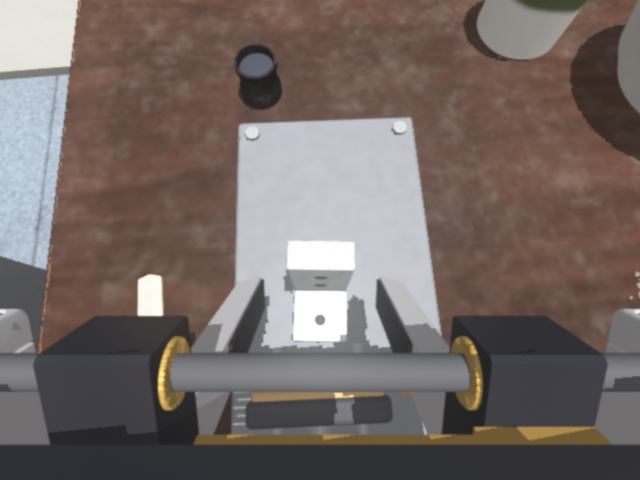

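View pics/d2.png

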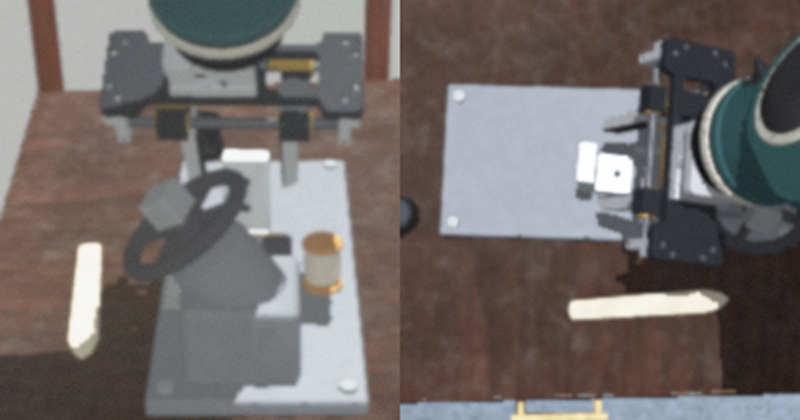

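The block sits centred between the fingers: its top face is at (288–354, 242–266) and the finger tips are at about 264 and 377. I'll take one y-check from this view, then grip.

```bash
python3 - <<'E'
from h import *
ci=robot.camera_info('wrist')
for p in [(288,242),(354,242),(353,266),(287,264)]:
    P=onz('wrist',p,.094,ci); print(p,P,JR.T@(P-JO))
for p in [(295,293),(346,293),(347,339),(295,340)]:
    P=onz('wrist',p,.030,ci); print(p,P,JR.T@(P-JO))
E
```

```text
(288, 242) [0.4758 0.0183 0.094 ] [-0.0156  0.157   0.094 ]
(354, 242) [0.5106 0.0147 0.094 ] [0.0194 0.1555 0.094 ]
(353, 266) [0.5084 0.0018 0.094 ] [0.0179 0.1425 0.094 ]
(287, 264) [0.4744 0.0064 0.094 ] [-0.0163  0.1451  0.094 ]
(295, 293) [0.4739 0.0015 0.03  ] [-0.0165  0.1401  0.03  ]
(346, 293) [ 0.5089 -0.0022  0.03  ] [0.0187 0.1386 0.03  ]
(347, 339) [ 0.5058 -0.0328  0.03  ] [0.0174 0.1078 0.03  ]
(295, 340) [ 0.4713 -0.0299  0.03  ] [-0.0173  0.1086  0.03  ]
```

```bash
sed -i 's/\[.0,.159,.014\]/[.001,.158,.014]/' h.py; python3 - <<'E'
from h import *
p,R=blockpose(0); print(robot.move_linear(p,velocity=.1,frame=R,threshold=8))
s=robot.get_state();print(s['ee_pos'],p,s['force'])
robot.gripper_to(0.0)
s=robot.get_state();print(s['time'],s['opening'],s['force'])
p,R=blockpose(0,lift=.002);robot.move_linear(p,velocity=.05,frame=R)
ci=robot.camera_info('wrist'); im=robot.grab_frame('wrist')
cv2.imwrite('pics/e_wrist.png',im[:,:,::-1])
s=robot.get_state();print(s['time'],s['ee_pos'],p,s['force'])
E
```

```text
False
[ 0.4904 -0.0017  0.0742] [ 0.4904 -0.0016  0.074 ] [0.1504 0.3235 0.4731]
5.725 0.035591125302259365 [-0.6842 -1.465   4.6203]
6.025 [ 0.4903 -0.0016  0.076 ] [ 0.4904 -0.0016  0.076 ] [-0.6293  0.3068 -2.3381]
```

View pics/e_wrist.png

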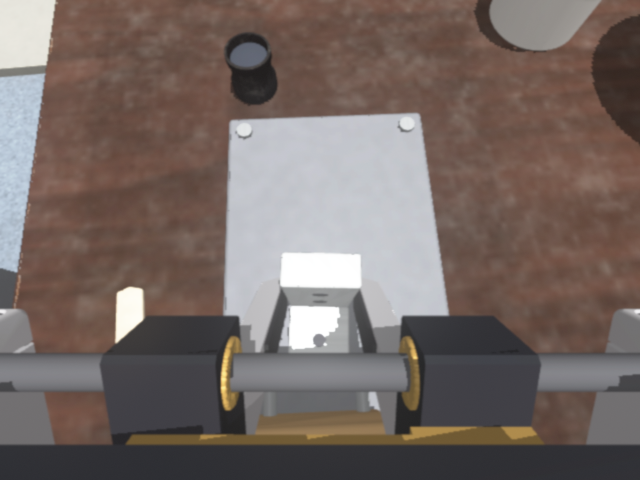

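```bash
python3 - <<'E'
from h import *
t0=robot.get_state()['time']
for th in (15,30,45,60,75,90):
    p,R=blockpose(np.radians(th),lift=.0025)
    robot.move_linear(p,velocity=.05,frame=R)
    s=robot.get_state();print(th,s['time']-t0,s['force'],s['opening'])
print(s['ee_pos'],p)
for n in('side','top','wrist'): cv2.imwrite(f'pics/f_{n}.png',robot.grab_frame(n)[:,:,::-1])
a=cv2.imread('pics/f_side.png');b=cv2.imread('pics/f_top.png')
crop(np.hstack([a[180:390,200:400],b[160:370,200:400]]),0,0,400,210,2,'f2.png')
E
```

```text
15 0.5832999999999995 [-0.4795 -0.4464 -1.2173] 0.035835593998883836
30 1.1833 [-0.1693 -1.1259 -1.2446] 0.03523705167223727
45 1.75 [-0.0869 -0.5938 -1.3764] 0.035846730552977504
60 2.2333 [-0.2761 -0.964  -2.2967] 0.03541992366498228
75 2.7166999999999994 [-0.2368 -1.3564 -1.3852] 0.035339069276598745
90 3.1999999999999993 [ 0.3574  0.525  -1.6953] 0.03545367608547754
[0.4988 0.0768 0.0368] [0.4986 0.078  0.0365]
```

View pics/f2.png

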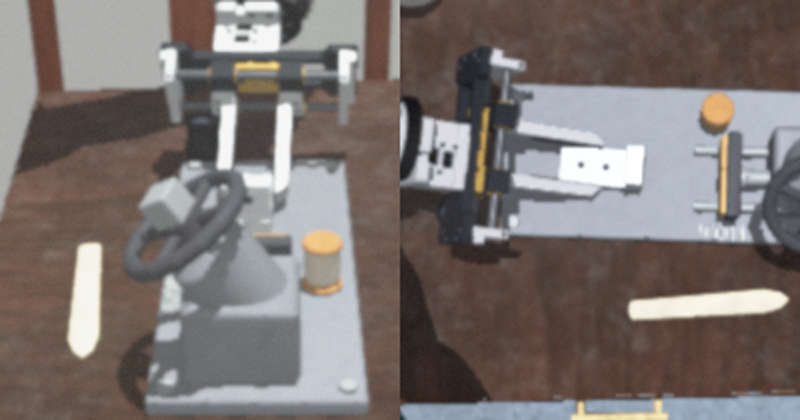

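View pics/f_wrist.png

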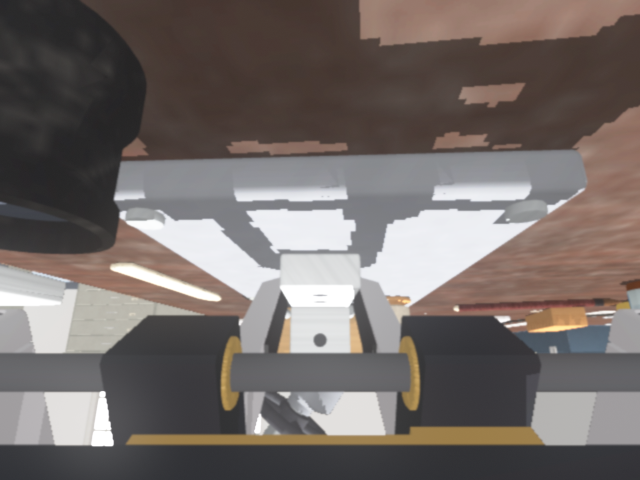

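```bash
python3 - <<'E'
from h import *
o,d=ray('wrist',(320,240));print('cam',o,d)
s=robot.get_state();print(s['tool_rot'])
for p in [(228,267)]: print('loupe',onz('top',p,.02))
for p in [(228,262),(228,258)]: print('loupe',onz('top',p,.038))
E
```

```text
cam [0.5177 0.2469 0.0585] [-0.099  -0.9473 -0.3058]
[[ 0.0534  0.9945 -0.0903]
 [ 0.4993 -0.1049 -0.86  ]
 [-0.8648  0.0009 -0.5022]]
loupe [0.4547 0.1992 0.02  ]
loupe [0.4626 0.1958 0.038 ]
loupe [0.4702 0.1958 0.038 ]
```

```bash
python3 - <<'E'
from h import *
t0=robot.get_state()['time']
p,R=blockpose(np.pi/2,lift=-.003)
hit=robot.move_linear(p,velocity=.015,frame=R,threshold=5)
s=robot.get_state();print(hit,s['time']-t0,s['ee_pos'],p,s['force'])
robot.gripper_to(.052)
s=robot.get_state();print(s['time'],s['opening'],s['force'])
cv2.imwrite('pics/g_wrist.png',robot.grab_frame('wrist')[:,:,::-1])
robot.pause(.2)
p,R=blockpose(np.pi/2,back=.09,lift=.002);robot.move_linear(p,velocity=.12,frame=R)
s=robot.get_state();print(s['time'],s['ee_pos'],s['qpos'])
for n in('side','top','wrist'): cv2.imwrite(f'pics/g2_{n}.png',robot.grab_frame(n)[:,:,::-1])
a=cv2.imread('pics/g2_side.png');b=cv2.imread('pics/g2_top.png')
crop(np.hstack([a[180:390,200:400],b[160:370,200:400]]),0,0,400,210,2,'g2.png')
E
```

```text
True 0.23329999999999984 [0.4989 0.0775 0.036 ] [0.4986 0.078  0.031 ] [-0.1121  1.9545  5.6816]
10.0917 0.05156999560543266 [ 0.1102  0.1018 -1.1058]
11.25 [0.5065 0.1547 0.0808] [-0.7136  0.8897 -0.0059  1.5785  0.6346  1.5781 -1.1343]
```

View pics/g2.png

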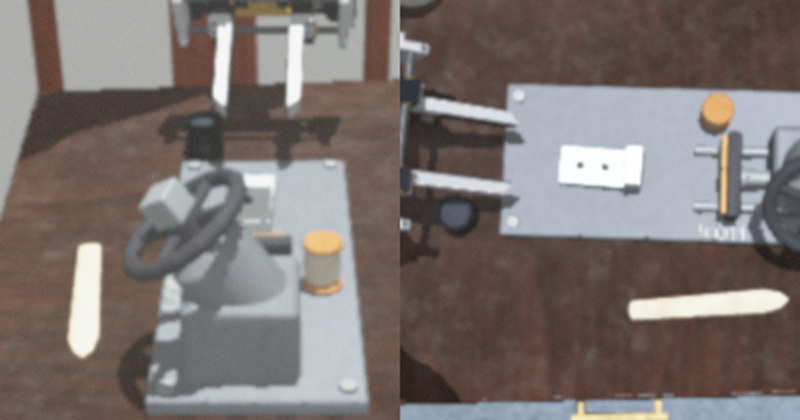

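View pics/g2_wrist.png

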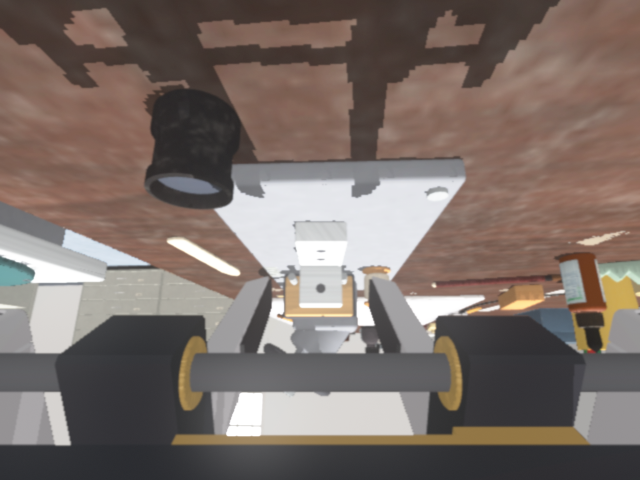

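```bash
cat >> h.py <<'E'
AX=JR@np.array([-np.sin(np.radians(35)),0,np.cos(np.radians(35))])
WX=JR@np.array([np.cos(np.radians(35)),0,np.sin(np.radians(35))]); WY=np.cross(AX,WX)
BOSS=np.array([.4371,-.1376,.1368])
def wheelpose(phi,up=.0085,boss=None):
    f=np.radians(phi); y=np.cos(f)*WX+np.sin(f)*WY; z=-AX
    return (BOSS if boss is None else boss)+up*AX, np.stack([np.cross(y,z),y,z],1)
E
python3 - <<'E'
from h import *
b=onz('top',(200+(628-400)/2,160+146/2),.064);c=onz('top',(200+(642-400)/2,160+147/2),.064);e=onz('top',(200+(642-400)/2,160+188/2),.064)
print('short leg top',[JR.T@(q-JO) for q in(b,c,e)])
for phi in range(-24-270,-24+271,30):
    p,R=wheelpose(phi,up=.06); print(phi,robot.ik(p,R))
E
```

```text
short leg top [array([0.0176, 0.1707, 0.064 ]), array([0.017 , 0.1577, 0.064 ]), array([-0.0213,  0.1563,  0.064 ])]
-294 [-0.1319 -0.1815  0.4834  2.537  -0.4759  0.2019  1.902 ]
-264 [-0.1319 -0.1815  0.4834  2.537  -0.4759  0.2019  2.4256]
-234 [ 0.9951 -0.134  -0.5569  2.5079 -1.0514  0.3178 -2.7769]
-204 [ 0.2165 -0.1459  0.162   2.5283 -0.7554  0.2348 -2.5433]
-174 [ 0.0376 -0.1608  0.328   2.5329 -0.635   0.2174 -2.1346]
-144 [-0.3163 -0.2151  0.6485  2.541  -0.2208  0.1896 -2.0084]
-114 [-0.5078 -0.2699  0.811   2.5445  0.1709  0.1945 -1.863 ]
-84 [-0.631  -0.3231  0.9065  2.5463  0.4746  0.2208 -1.6319]
-54 [-0.6813 -0.3509  0.9424  2.5469  0.5984  0.2402 -1.2269]
-24 [-0.1319 -0.1815  0.4834  2.537  -0.4759  0.2019  0.3312]
6 [-0.7102 -0.3688  0.9619  2.5472  0.6673  0.2542 -0.2452]
36 [-0.6737 -0.3464  0.9371  2.5468  0.58    0.2369  0.3615]
66 [-0.1319 -0.1815  0.4834  2.537  -0.4759  0.2019  1.902 ]
96 [-0.1319 -0.1815  0.4834  2.537  -0.4759  0.2019  2.4256]
126 [ 0.9951 -0.134  -0.5569  2.5079 -1.0514  0.3178 -2.7769]
156 [ 0.2165 -0.1459  0.162   2.5283 -0.7554  0.2348 -2.5433]
186 [ 0.0376 -0.1608  0.328   2.5329 -0.635   0.2174 -2.1346]
216 [-0.3163 -0.2151  0.6485  2.541  -0.2208  0.1896 -2.0084]
246 [-0.5078 -0.2699  0.811   2.5445  0.1709  0.1945 -1.863 ]
```

```bash
python3 - <<'E'
from h import *
for up in (.0085,.06,.12):
  for phi in (66,-24,-114,-204,156,-180,20,100):
    p,R=wheelpose(phi,up=up); print(up,phi,robot.ik(p,R))
E
```

```text
0.0085 66 None
0.0085 -24 None
0.0085 -114 None
0.0085 -204 None
0.0085 156 None
0.0085 -180 None
0.0085 20 None
0.0085 100 None
0.06 66 [-0.1319 -0.1815  0.4834  2.537  -0.4759  0.2019  1.902 ]
0.06 -24 [-0.1319 -0.1815  0.4834  2.537  -0.4759  0.2019  0.3312]
0.06 -114 [-0.5078 -0.2699  0.811   2.5445  0.1709  0.1945 -1.863 ]
0.06 -204 [ 0.2165 -0.1459  0.162   2.5283 -0.7554  0.2348 -2.5433]
0.06 156 [ 0.2165 -0.1459  0.162   2.5283 -0.7554  0.2348 -2.5433]
0.06 -180 [ 0.0376 -0.1608  0.328   2.5329 -0.635   0.2174 -2.2394]
0.06 20 [-0.6587 -0.3379  0.9265  2.5466  0.5433  0.2308  0.1174]
0.06 100 [-0.7078 -0.3673  0.9603  2.5472  0.6615  0.253   1.4008]
0.12 66 [ 0.026  -0.3763  0.3282  2.5224 -0.1472  0.3947  1.5796]
0.12 -24 [ 0.026  -0.3763  0.3282  2.5224 -0.1472  0.3947  0.0088]
0.12 -114 [ 0.4556 -0.3253 -0.0121  2.5126 -0.5446  0.4347 -1.1696]
0.12 -204 [ 0.6771 -0.3194 -0.1905  2.5073 -0.6936  0.4718 -2.5916]
0.12 156 [ 0.6771 -0.3194 -0.1905  2.5073 -0.6936  0.4718 -2.5916]
0.12 -180 [ 0.4556 -0.3253 -0.0121  2.5126 -0.5446  0.4347 -2.3215]
0.12 20 [ 0.026  -0.3763  0.3282  2.5224 -0.1472  0.3947  0.7768]
0.12 100 [ 0.026  -0.3763  0.3282  2.5224 -0.1472  0.3947  2.173 ]
```

```bash
cat > fk.py <<'E'
import numpy as np
from scipy.spatial.transform import Rotation as Ro
from scipy.optimize import least_squares
W0=np.array([[0,0,-1],[0,1,0],[0,0,-1],[0,1,0],[0,0,-1],[0,1,0],[0,0,-1.]])
def fk(par,q):
    w=par[:21].reshape(7,3); t=par[21:45].reshape(8,3); R0=Ro.from_rotvec(par[45:48])
    R=Ro.identity();p=t[0].copy()
    for i in range(7):
        u=w[i]/np.linalg.norm(w[i]); R=R*Ro.from_rotvec(u*q[i]); p=p+R.apply(t[i+1])
    return p,(R*R0).as_matrix()
E
python3 - <<'E'
from h import *; from fk import *
rng=np.random.default_rng(0); D=[]
while len(D)<70:
    r=rng.uniform(.4,.75);a=rng.uniform(-1.2,1.2)
    p=np.array([r*np.cos(a),r*np.sin(a),rng.uniform(.1,.5)])
    R=(Ro.from_rotvec([0,0,rng.uniform(-3,3)])*Ro.from_rotvec([np.pi,0,0])*Ro.from_rotvec(rng.uniform(-.7,.7,3))).as_matrix()
    q=robot.ik(p,R)
    if q is not None: D.append((p,R,np.array(q)))
t0=np.zeros((8,3)); t0[0]=[0,0,.2];t0[2]=[0,0,.4];t0[4]=[0,0,.4];t0[7]=[0,0,.25]; t0[1:]+=rng.normal(0,.001,(7,3))
x0=np.r_[W0.ravel(),t0.ravel(),0,0,0]
def res(x):
    o=[]
    for p,R,q in D[:55]:
        P,M=fk(x,q); o+=list((P-p)*5)+list((M-R).ravel()*.5)
    return np.array(o)
s=least_squares(res,x0,max_nfev=100); x=s.x
print(s.cost, max(np.linalg.norm(fk(x,q)[0]-p) for p,R,q in D[55:]), max(abs(fk(x,q)[1]-R).max() for p,R,q in D[55:]))
print(x[:21].reshape(7,3).round(3),x[21:45].reshape(8,3).round(4),x[45:])
np.save('fk.npy',x)
E
```

```text
1.0799914280031284e-19 1.1598857600257752e-10 6.165945531932948e-11
[[-0.    -0.    -2.854]
 [ 0.     1.18  -0.   ]
 [-0.    -0.    -0.109]
 [ 0.     0.099 -0.   ]
 [-0.    -0.    -1.126]
 [ 0.     0.318 -0.   ]
 [-0.    -0.    -0.865]] [[-0.     -0.      0.1852]
 [-0.     -0.0909  0.1039]
 [ 0.      0.0764  0.5224]
 [-0.     -0.2499 -0.0206]
 [ 0.      0.234   0.6343]
 [-0.     -0.2857 -0.1645]
 [ 0.      0.2853  0.2933]
 [-0.      0.      0.0215]] [-0.      0.      1.5708]
```

```bash
cat >> fk.py <<'E'
X=np.load('fk.npy') if __import__('os').path.exists('fk.npy') else None
LO=np.array([-2.81,-.39,-1.27,.06,-1.19,.19,-2.82]);HI=np.array([2.81,2.02,1.25,2.57,4.33,2,2.82])
def solve(p,R,q0,m=.03):
    f=lambda q:(lambda P,M:np.r_[(P-p)*5,(M-R).ravel()])(*fk(X,q))
    s=least_squares(f,np.clip(q0,LO+m+1e-6,HI-m-1e-6),bounds=(LO+m,HI-m),max_nfev=60)
    return s.x,s.cost
E
python3 - <<'E'
from h import *; from fk import *
rng=np.random.default_rng(1)
for phi in (66,-24):
  out=[]
  p,R=wheelpose(phi)
  for k in range(120):
    q,c=solve(p,R,rng.uniform(LO,HI))
    if c<1e-10: out.append(q)
  print(phi,len(out)); 
  for q in sorted(out,key=lambda q:q[4])[:25]: print(q)
E
```

```text
66 0
-24 0
```

```bash
python3 - <<'E'
from h import *; from fk import *
rng=np.random.default_rng(1)
AX0=AX.copy()
for tilt in (35,30,25,20):
  for up in (.0085,.018,.03):
    z=-(JR@np.array([-np.sin(np.radians(tilt)),0,np.cos(np.radians(tilt))])); 
    best=[]
    for phi in (66,-24):
      p,_=wheelpose(0,up=up); f=np.radians(phi)
      X_=JR@np.array([np.cos(np.radians(tilt)),0,np.sin(np.radians(tilt))]);Y_=np.cross(-z,X_)
      y=np.cos(f)*X_+np.sin(f)*Y_;R=np.stack([np.cross(y,z),y,z],1)
      sols=[solve(p,R,rng.uniform(LO,HI),m=.005) for k in range(15)]
      q,c=min(sols,key=lambda a:a[1]);P,M=fk(X,q)
      best.append((phi,c,sum(a[1]<1e-10 for a in sols),np.linalg.norm(P-p),np.degrees(np.arccos(np.clip(M[:,2]@z,-1,1))),q))
    for b in best: print(tilt,up,b[0],'%.1e'%b[1],b[2],b[3].round(4),b[4].round(2),b[5])
E
```

```text
35 0.0085 66 1.1e-03 0 0.005 1.55 [-0.8526 -0.0122  1.245   2.5153 -1.185   0.195   2.6172]
35 0.0085 -24 1.1e-03 0 0.005 1.55 [-0.8526 -0.0122  1.245   2.5153 -1.185   0.195   1.0464]
35 0.018 66 4.3e-04 0 0.0034 0.97 [ 0.9431  0.0134 -0.5651  2.486  -1.185   0.195   2.6006]
35 0.018 -24 4.3e-04 0 0.0034 0.97 [ 0.9432  0.0134 -0.5652  2.486  -1.185   0.195   1.0298]
35 0.03 66 1.0e-22 3 0.0 0.0 [-0.9932 -0.3553  1.245   2.5461  1.0566  0.2052  0.437 ]
35 0.03 -24 6.0e-21 1 0.0 0.0 [-0.9854 -0.3449  1.2419  2.5461  1.0295  0.195  -1.1087]
30 0.0085 66 1.9e-25 4 0.0 0.0 [ 0.3838  0.0371 -0.0506  2.4549 -0.7587  0.195   2.1402]
30 0.0085 -24 8.9e-31 5 0.0 0.0 [-0.8618  0.0399  1.2445  2.4821 -0.9407  0.2388  0.7714]
30 0.018 66 6.3e-31 9 0.0 0.0 [ 1.4757  0.0693 -1.1384  2.4324 -0.4409  0.195   1.8587]
30 0.018 -24 3.3e-25 8 0.0 0.0 [ 0.7234  0.0183 -0.3842  2.4488 -0.6675  0.2148  0.4842]
30 0.03 66 1.8e-30 9 0.0 0.0 [ 0.1915 -0.0357  0.1518  2.4676 -0.5934  0.244   1.981 ]
30 0.03 -24 1.2e-30 11 0.0 0.0 [ 1.2096 -0.0104 -0.8437  2.4408 -0.6667  0.2572  0.495 ]
25 0.0085 66 5.0e-31 6 
[... 344 characters left out ...]
 3.0e-30 10 0.0 0.0 [ 1.5955  0.0442 -1.2616  2.3771 -0.2313  0.3392  1.6375]
25 0.03 -24 6.6e-26 9 0.0 0.0 [ 1.5646  0.0401 -1.2298  2.3774 -0.244   0.3398  0.0776]
20 0.0085 66 1.4e-30 11 0.0 0.0 [ 0.3154  0.0716 -0.021   2.3401 -0.2033  0.3972  1.5612]
20 0.0085 -24 4.7e-31 11 0.0 0.0 [ 0.4631  0.076  -0.1735  2.3357 -0.1712  0.396  -0.0396]
20 0.018 66 1.3e-29 8 0.0 0.0 [-0.8815  0.0702  1.24    2.3701 -0.391   0.4404  1.7676]
20 0.018 -24 2.1e-30 9 0.0 0.0 [ 1.4219  0.1518 -1.167   2.3167  0.1545  0.4267 -0.3254]
20 0.03 66 2.7e-31 10 0.0 0.0 [ 0.9557  0.0369 -0.6547  2.3299 -0.1408  0.4471  1.5139]
20 0.03 -24 6.3e-31 11 0.0 0.0 [-0.9344 -0.0499  1.244   2.374  -0.0924  0.4472 -0.085 ]
```

```bash
cat >> h.py <<'E'
def wpose(phi,up=.014,tilt=30,boss=None):
    a=np.radians(tilt);f=np.radians(phi); z=-(JR@np.array([-np.sin(a),0,np.cos(a)]));X_=JR@np.array([np.cos(a),0,np.sin(a)]);Y_=np.cross(-z,X_)
    y=np.cos(f)*X_+np.sin(f)*Y_
    return (BOSS if boss is None else boss)-up*z, np.stack([np.cross(y,z),y,z],1)
E
python3 - <<'E'
from h import *; from fk import *
rng=np.random.default_rng(2)
for tilt in (31,30,29):
  p,R=wpose(66,tilt=tilt); best=None
  for k in range(40):
    q,c=solve(p,R,rng.uniform(LO,HI),m=.02)
    if c<1e-10:
        m=np.minimum(q-LO,HI-q)[[1,2,3,4,5]].min()+ -.02*abs(q[0])
        if best is None or m>best[0]: best=(m,q)
  print(tilt,best)
  if best: 
    q=best[1]
    for up in (.03,.06,.09): 
        pp,RR=wpose(66,up=up,tilt=tilt); q,c=solve(pp,RR,q,m=.02); print(up,c,q)
print(robot.get_state()['qpos'])
E
```

```text
31 None
30 (np.float64(0.022314164964202486), array([-0.0525,  0.0094,  0.3936,  2.4668, -0.7342,  0.2134,  2.1181]))
0.03 3.036254541802361e-23 [-0.0414 -0.0449  0.38    2.4684 -0.5379  0.2424  1.9276]
0.06 3.866134157312232e-17 [ 0.0219 -0.14    0.3147  2.4657 -0.3167  0.3191  1.7133]
0.09 1.1735117263151624e-28 [ 0.1891 -0.2176  0.1636  2.4545 -0.2826  0.4133  1.6811]
29 (np.float64(0.035754612917868356), array([ 0.1384,  0.0164,  0.1952,  2.4496, -0.6319,  0.2285,  2.0106]))
0.03 9.562121706964605e-27 [ 0.1541 -0.0328  0.1819  2.4506 -0.5049  0.2656  1.8876]
0.06 2.990275498723216e-18 [ 0.2098 -0.121   0.1339  2.4471 -0.3639  0.3473  1.7523]
0.09 6.19333810761242e-29 [ 0.3249 -0.2007  0.0379  2.4363 -0.3288  0.4404  1.721 ]
[-0.7134  0.8897 -0.0061  1.5784  0.6346  1.5782 -1.1343]
```

```bash
python3 - <<'E'
from h import *; from fk import *
s=robot.get_state();t0=s['time']
robot.move_linear(s['ee_pos']+np.array([-.01,.0,.15]),velocity=.3)
Rv=blockpose(0,b=0.,sgn=1)[1]
robot.move_ptp(np.array([.44,-.06,.36]),Rv)
q0=np.array([-0.0525,0.0094,0.3936,2.4668,-0.7342,0.2134,2.1181])
pp,RR=wpose(66,up=.09); q=solve(pp,RR,q0,m=.02)[0]; print(q)
robot.goto_joints(q)
s=robot.get_state();print(s['time']-t0,s['time'],s['ee_pos'],pp,s['effort'])
ci=robot.camera_info('wrist');cv2.imwrite('pics/h_wrist.png',robot.grab_frame('wrist')[:,:,::-1]);np.savez('h_ci.npz',**ci)
b=robot.grab_frame('top')[:,:,::-1];cv2.imwrite('pics/h_top.png',b)
E
```

```text
[ 0.1698 -0.2192  0.1806  2.455  -0.2709  0.4124  1.6697]
3.299999999999999 14.7 [ 0.3926 -0.1345  0.2147] [ 0.3922 -0.1349  0.2147] [  0.2011 -16.0626  -1.5765 -38.906   -0.4244  -1.8715   0.0668]
```

View pics/h_wrist.png

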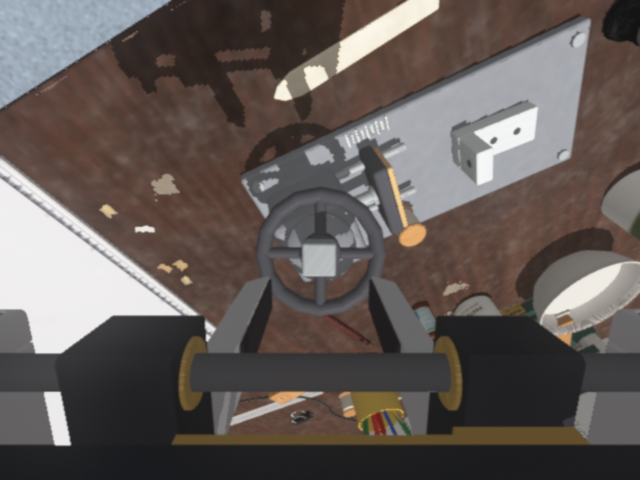

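View pics/h_top.png

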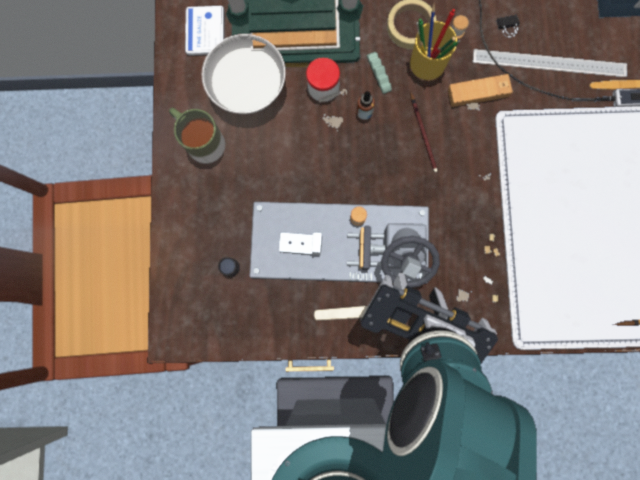

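```bash
python3 - <<'E'
from h import *
ci={k:np.load('h_ci.npz')[k] for k in('fx','fy','cx','cy','rvec','tvec')}
print(proj('w',BOSS+.012*AX,ci))
im=cv2.imread('pics/h_wrist.png');crop(im,250,180,390,320,4,'h2.png')
s=robot.get_state();print(s['ee_pos'])
print('tool-axis through boss offset in px/mm:', np.linalg.norm(ray('w',(0,0),ci)[0]-BOSS))
E
```

```text
[320.8426 259.9975]
[ 0.3926 -0.1347  0.2148]
tool-axis through boss offset in px/mm: 0.2581264404055299
```

View pics/h2.png

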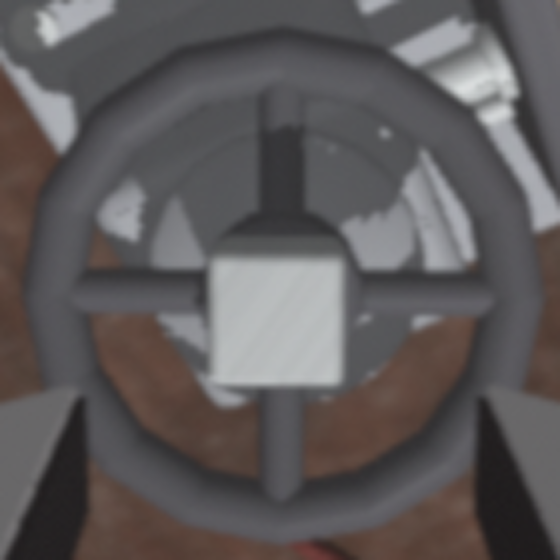

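```bash
python3 - <<'E'
from h import *; from fk import *
ci={k:np.load('h_ci.npz')[k] for k in('fx','fy','cx','cy','rvec','tvec')}
o,d=ray('w',(319.2,260.0),ci);T=BOSS+.012*AX;B=o+d*((T-o)@AX)/(d@AX)-.012*AX;print(B,B-BOSS);np.save('boss.npy',B)
q0=np.array([-0.0525,0.0094,0.3936,2.4668,-0.7342,0.2134,2.1181])
t0=robot.get_state()['time']
for up in (.05,):
    pp,RR=wpose(66,up=up,boss=B); q=solve(pp,RR,robot.get_state()['qpos'],m=.02)[0]; robot.goto_joints(q)
pp,RR=wpose(66,up=.014,boss=B); q=solve(pp,RR,q,m=.02); print(q)
hit=robot.move_linear(pp,velocity=.05,frame=RR,threshold=8)
s=robot.get_state();print(hit,s['time']-t0,s['ee_pos'],pp,s['qpos'],s['force'],s['effort'][6])
E
```

```text
[ 0.4367 -0.1386  0.1365] [-0.0004 -0.001  -0.0003]
(array([ 0.1086,  0.014 ,  0.2336,  2.4626, -0.737 ,  0.2131,  2.1221]), np.float64(1.895965198881424e-18))
False 1.174999999999999 [ 0.4298 -0.1382  0.1492] [ 0.4297 -0.1382  0.1487] [ 0.0497  0.0113  0.2936  2.4641 -0.7381  0.2141  2.1238] [-0.5658 -0.4206 -0.24  ] 0.10864449664950371
```

```bash
python3 - <<'E'
from h import *
robot.gripper_to(0.0)
s=robot.get_state();print(s['time'],s['opening'],s['force'],s['effort'][6]); z=s['tool_rot'][:,2]
q=s['qpos'].copy(); q7s=q[6]; np.save('q7s.npy',q)
print(0,s['moment']@z,s['effort'][6])
for k in range(1,9):
    q[6]=q7s-.06*k*(1.0)
    robot.goto_joints(q); s=robot.get_state(); print(round(q7s-s['qpos'][6],3),round(s['time'],2),(s['moment']@s['tool_rot'][:,2]).round(3),s['effort'][6].round(3),s['force'])
cv2.imwrite('pics/i_wrist.png',robot.grab_frame('wrist')[:,:,::-1])
E
```

```text
16.5333 0.02380633390183598 [-0.8541  5.1935  7.2212] 0.016381160239689052
0 0.05565520037153832 0.016381160239689052
0.059 16.78 0.059 -0.831 [-1.3404  2.6655  3.9803]
0.118 17.03 -0.011 -0.796 [-1.9478  1.7743  4.7165]
0.177 17.28 0.034 -0.787 [-2.5596  2.3529  4.9311]
0.238 17.53 0.048 -0.68 [-1.6616  2.3749  4.7442]
0.298 17.78 -0.015 -0.572 [-3.1595  1.9545  5.1486]
0.358 18.03 -0.009 -0.745 [-2.6699  2.8788  4.767 ]
0.418 18.28 -0.019 -0.675 [-2.9595  2.1246  5.0701]
0.478 18.53 -0.012 -0.697 [-3.4342  2.1281  5.1583]
```

View pics/i_wrist.png

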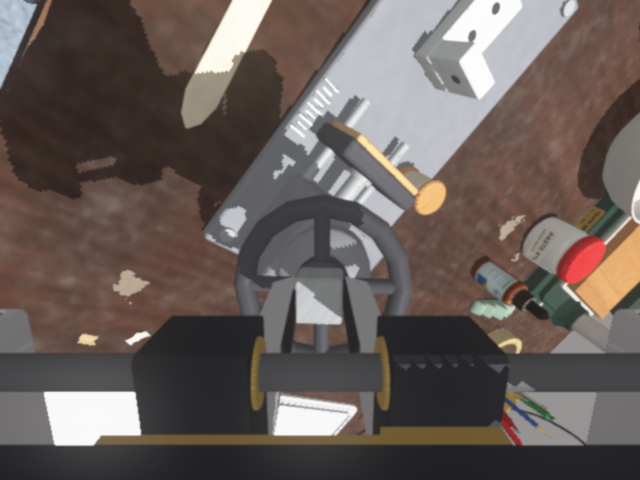

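```bash
python3 - <<'E'
from h import *
q=np.load('q7s.npy'); q7s=q[6]
n=0;a=.48
while a<1.25 and n<3:
    a+=.05; q[6]=q7s-a
    robot.goto_joints(q); m=[]
    s=robot.get_state(); m=s['moment']@s['tool_rot'][:,2]
    print(round(q7s-s['qpos'][6],3),round(s['time'],2),m.round(3),s['effort'][6].round(3),s['force'])
    n=n+1 if m<-.12 else 0
np.save('a.npy',a)
cv2.imwrite('pics/j_wrist.png',robot.grab_frame('wrist')[:,:,::-1])
E
```

```text
0.529 18.83 -0.01 -0.62 [-3.665   2.5359  4.0767]
0.578 19.08 -0.008 -0.711 [-3.3593  1.6092  4.6472]
0.628 19.33 -0.041 -0.697 [-3.7498  0.3708  4.1001]
0.677 19.58 -0.11 -0.771 [-4.3261  1.3939  5.4291]
0.727 19.83 -0.146 -0.758 [-4.3316 -0.0254  3.2232]
0.778 20.08 -0.147 -0.737 [-4.4351  0.5392  3.4962]
0.828 20.33 -0.138 -0.674 [-4.8005 -0.4685  3.0155]
```

```bash
python3 - <<'E'
from h import *
q=np.load('q7s.npy'); q7s=q[6]
a=float(np.load('a.npy'))
for a in np.linspace(a,3.4,9)[1:]:
    q[6]=q7s-a
    robot.goto_joints(q)
    s=robot.get_state(); m=s['moment']@s['tool_rot'][:,2]
    print(round(q7s-s['qpos'][6],3),round(s['time'],2),m.round(3),s['effort'][6].round(3),s['force'],s['opening'])
    if np.linalg.norm(s['force'])>30: break
np.save('a.npy',a)
for n in('side','top','wrist'): cv2.imwrite(f'pics/k_{n}.png',robot.grab_frame(n)[:,:,::-1])
np.savez('k_ci.npz',**robot.camera_info('wrist'))
a0=cv2.imread('pics/a_top.png');b=cv2.imread('pics/k_top.png')
h=np.vstack([a0[220:285,300:400],b[220:285,300:400]]);crop(h,0,0,100,130,4,'k2.png')
E
```

```text
1.15 20.8 -0.07 -0.685 [-6.9256 -2.3496  1.259 ] 0.024398390918647244
1.471 21.22 -0.038 -0.702 [-8.6781 -2.1891  0.6641] 0.023690852511352646
1.792 21.63 -0.067 -0.735 [-9.9005 -1.1228  0.7994] 0.0244211821820127
2.114 22.05 -0.015 -0.689 [-9.8333 -0.4436  0.0875] 0.024044554649059788
2.435 22.47 -0.068 -0.716 [-9.154   1.9591  0.4193] 0.023362649436209044
2.756 22.88 0.014 -0.652 [-8.8131  4.5142 -0.0576] 0.023787128249326335
3.077 23.3 -0.02 -0.672 [-7.3307  8.2941  2.485 ] 0.02387382862379135
3.399 23.72 0.002 -0.66 [-8.6482  9.2665  5.5421] 0.023739397957590603
```

View pics/k2.png

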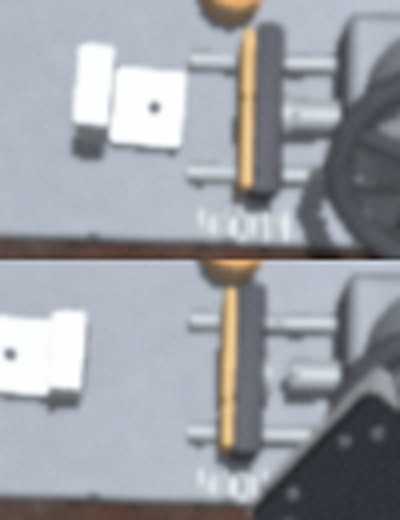

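View pics/k_wrist.png

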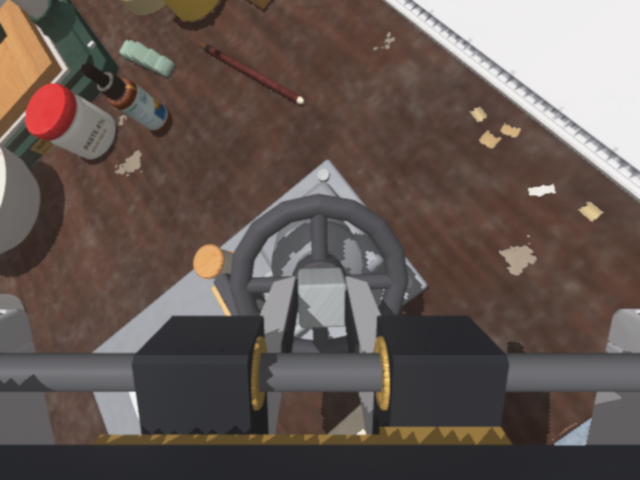

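```bash
cat > jaw.py <<'E'
from h import *
def shift(A,B):
    # edge profile of cheek (orange saturation) per row, subpixel centroid -> plane z=.066
    out=[]
    for im in (A,B):
        f=im.astype(float);sat=np.clip(f[:,:,2]-f[:,:,0]-25,0,None)
        P=[]
        for r in range(230,264):
            row=sat[r,345:385]
            if row.sum()>60: P.append((345+(row*np.arange(40)).sum()/row.sum(),r))
        P=np.array(P);W=np.array([JR.T@(onz('top',p,.066)-JO) for p in P]);out.append((len(P),np.median(W[:,1]),np.median(P[:,0])))
    # template registration of jaw patch
    g=[cv2.cvtColor(i,cv2.COLOR_BGR2GRAY).astype(np.float32) for i in(A,B)]
    T=A[228:262,355:372]; T8=cv2.resize(T,None,fx=8,fy=8,interpolation=cv2.INTER_CUBIC);B8=cv2.resize(B[222:268,335:385],None,fx=8,fy=8,interpolation=cv2.INTER_CUBIC)
    r=cv2.matchTemplate(B8,T8,cv2.TM_CCOEFF_NORMED);_,v,_,l=cv2.minMaxLoc(r)
    dx=335+l[0]/8-355; dy=222+l[1]/8-228
    k=(JR.T@(onz('top',(363+dx,246+dy),.066)-onz('top',(363,246),.066)))
    return out,(out[1][1]-out[0][1])*1e3,'tmpl',v,dx,dy,k[1]*1e3
E
python3 - <<'E'
from jaw import *
print(shift(cv2.imread('pics/a_top.png'),cv2.imread('pics/h_top.png')))
print(shift(cv2.imread('pics/a_top.png'),cv2.imread('pics/k_top.png')))
E
```

```text
([(34, np.float64(0.08210830729697133), np.float64(361.38623064647084)), (34, np.float64(0.08210727437561646), np.float64(361.39423811082025))], np.float64(-0.0010329213548654348), 'tmpl', 0.9988728165626526, 0.0, 0.0, np.float64(0.0))
([(34, np.float64(0.08210830729697133), np.float64(361.38623064647084)), (34, np.float64(0.09068313334131037), np.float64(356.6506064315122))], np.float64(8.57482604433904), 'tmpl', 0.9607816338539124, -4.625, -0.25, np.float64(8.539935456376263))
```

```bash
python3 - <<'E'
from jaw import *
q=np.load('q7s.npy'); q7s=q[6]
for a in (3.6,3.82):
    q[6]=q7s-a; robot.goto_joints(q); s=robot.get_state();print(q7s-s['qpos'][6],s['time'],s['force'])
robot.pause(.3)
b=robot.grab_frame('top')[:,:,::-1].copy();cv2.imwrite('pics/l_top.png',b)
s=robot.get_state();print(q7s-s['qpos'][6])
print(shift(cv2.imread('pics/a_top.png'),b))
E
```

```text
3.5990272611504466 24.1833 [-5.5137  9.5856  3.4063]
3.818983876135239 24.5167 [-5.5561  8.2442  3.5727]
3.818158906851514
([(34, np.float64(0.08210830729697133), np.float64(361.38623064647084)), (34, np.float64(0.09195562154604164), np.float64(356.14661100891465))], np.float64(9.847314249070315), 'tmpl', 0.969329833984375, -5.25, -0.25, np.float64(9.692827917311822))
```

```bash
python3 - <<'E'
from jaw import *
robot.gripper_to(.055)
s=robot.get_state(); z=s['tool_rot'][:,2]
robot.move_linear(s['ee_pos']-.10*z,velocity=.12)
s=robot.get_state();print(s['time'],s['ee_pos'],s['qpos'],s['force'])
b=robot.grab_frame('top')[:,:,::-1].copy();cv2.imwrite('pics/m_top.png',b);cv2.imwrite('pics/m_side.png',robot.grab_frame('side')[:,:,::-1]);cv2.imwrite('pics/m_wrist.png',robot.grab_frame('wrist')[:,:,::-1])
print(shift(cv2.imread('pics/a_top.png'),b))
a=cv2.imread('pics/m_side.png')
crop(np.hstack([a[180:390,200:400],b[180:390,220:420]]),0,0,400,210,2,'m2.png')
E
```

```text
26.6083 [ 0.3801 -0.1346  0.235 ] [ 0.1808 -0.2857  0.1768  2.4451 -0.2187  0.4864 -2.1956] [ 0.368   0.0271 -0.1397]
([(34, np.float64(0.08210830729697133), np.float64(361.38623064647084)), (34, np.float64(0.09196302557811965), np.float64(356.16290060552353))], np.float64(9.854718281148326), 'tmpl', 0.9699776768684387, -5.25, -0.375, np.float64(9.698525119401925))
```

View pics/m2.png

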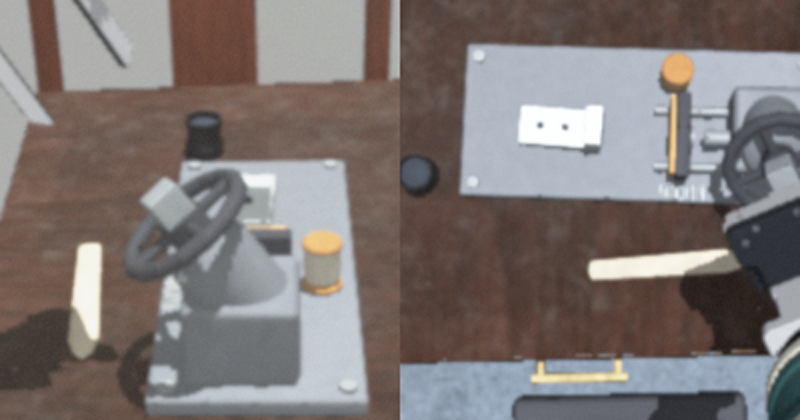

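View pics/m_wrist.png

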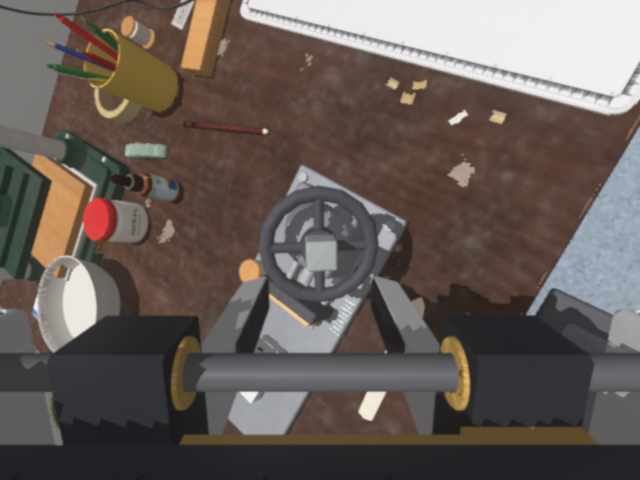

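The block lies on its long leg (top crop, 520–603 × 107–150). The jaw has moved, the arm is clear of everything, and the spool, folder and loupe look unmoved. I'm handing it in.

```bash
python3 - <<'E'
from rig import robot
print(robot.sign_off(), robot.get_state()['time'])
E
```

```text
the job is handed in; nothing more can be done
the job is handed in; nothing more can be done
```

I handed the job in with the block tipped over and the jaw wound in about 10 mm, at about 27 s of the 67 s allowed; no verdict is reported.

**L-block:** I gripped it across its width and turned it 90° about its heel in 15° steps. I lowered it until it touched the bed, then let go. In the later images it lies on its long leg with the short leg upright facing the jaw. The heel measured within about 2 mm of its start along the bed (jig y 0.157 against 0.158 m).

**Handwheel:** A single grasp of the boss was enough. The gripper could not reach an exactly coaxial pose, so I held it about 5° off the wheel axis. The turning moment rose after about 0.65–0.69 rad of free play, and I stopped at 3.82 rad in total.

**Jaw travel:**

| Source | Jaw travel |
|---|---|
| Angle count | 10.0 mm |
| Top camera, cheek colour | 9.85 mm |
| Top camera, patch match | 9.70 mm |

All three are inside the 8.9–11.1 mm window. The drive torque read lower than expected: a rise of about 0.14 N m instead of 0.22, which later dropped to near zero. I therefore relied on the camera and the angle count for the final stop.

**Other things:** The spool, folder and loupe look unmoved in the last pictures, though I did not measure them. The arm was clear of everything, with the force on the tool near zero.

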